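# Seat the drive gear on the tile tumbler's spindle

## Task

Fit the loose toothed drive gear onto the splined spindle of the tumbler gearbox: pick it up by its square hub, turn it until its cross-shaped bore lines up with the four splines, and push it down fully home against the stiff collar, then let go. Leave the smooth belt pulley where it lies.

Things in the scene. Friction and masses are not known exactly. Their poses are not given: they have to be found in the camera images.
- gear_mid (a point): Drive gear, white nylon, about 0.25 kg, lying hub up. Bottom: rim of 16 coarse teeth, 112 mm across, 18 mm thick. Above it a square hub, 52 x 52 mm, up to 60 mm over the underside. Cross-shaped bore right through: two crossed slots 18 mm wide, 44 mm long. Point on the axis, 30 mm above the underside; x and y run along the slots, square to the hub's faces; z up.
- seat (a point): Spindle's foot: axis point on top of the 100 mm round flange of a grey gearbox (130 mm square), 70 mm above the bench. Fixed steel cross of four splines along this frame's x and y: 36 mm across, 6 mm thick, top 34 mm above this point (upper 6 mm: 28 across, 4 thick). The gear fits at any quarter turn, with 4 mm side play or 15 degrees of turn. Home: gear_mid 30 mm above this.
- collar (a joint): Stiff aluminium collar ring round the spindle's foot, 84 mm outside. 0 (m): up, its top 12 mm above the flange, as at the start; 0.012: pushed down flush with the flange. Slides straight down against about 15 N of friction and stays where left; the gear's weight alone does not sink it.
- pulley_mid (a point): Belt pulley, a bystander to leave alone: same white nylon, same 60 mm height and about the same diameter (110 mm) as the gear, but a smooth grooved rim and a round hub 52 mm in diameter. Point on its axis, 30 mm above its underside.
There are look-alikes about, which are no part of the job. What is shaped like the part that bears gear_mid but purple or yellow is not meant.

How it is judged:
At the end, for the whole second after the job is handed in: The gear is on the spindle (axes within 10 mm), hub up and level within 7 degrees, its underside within 4 mm of the flange, the collar pushed down at least 8 mm, and the gear at rest (under 0.02 m/s) (horizontal distance between gear_mid and seat below 0.01 m and z of gear_mid in the frame of seat between 0.026 and 0.034 m and angle between gear_mid's own z axis and vertical below 0.12 rad and value of joint collar above 0.008 m and linear speed of gear below 0.02 m/s); the robot touches nothing.
It fails at once if the belt pulley is moved more than 30 mm from where it lay (distance of pulley_mid from where it was at the start of the episode above 0.03 m).
It also fails if it takes over 42 s, if anything falls off the work surface, if the arm or the gripper's body presses on something with over 40 N, if the wrist force passes 120 N, or if a joint passes its speed limit or range.

## Robot

A 7-joint arm with a two-finger parallel gripper is mounted at the origin on the work surface. World frame = base frame: x ahead of the robot, y to its left, z up, the work surface at z = 0. Lengths are in m, angles in rad, forces in N, time in s.
With the tool pointing down it reaches from about 0.35 to 0.9 m from the base axis. Payload 8.1 kg.
Tool frame: the origin (TCP) lies on the mounting face of the last link; the fingertips stand 173 mm ahead of it and the grasp point (between the pads) lies 155 mm ahead of it; z points along the fingers, y is the line along which they close (so a half turn about z gives the same grasp; the last joint's range is limited). The gripper opens to 85 mm and grips with 20 to 120 N. Pads are 22 mm wide; open, the fingers measure 114 mm over their backs; the gripper's body (76 mm by 85 mm) begins 54 mm behind the grasp point. The pads swing forward as they close: fully open they stand 13 mm farther back than shut.
Start: joints at [-1.319, 0.434, 0.025, 1.573, -0.012, 1.134, -0.075], TCP at [0.217, 0.586, 0.405] pointing down, gripper open.
Joint ranges: [-2.62, 2.62], [-0.44, 2.09], [-1.27, 1.32], [0.08, 2.57], [-1.32, 4.46], [0.12, 2], [-2.74, 2.74]. Speed limits (rad/s): [2.22, 2.22, 3.01, 3.01, 3.14, 3.14, 3.14].

## Interface

Orientations are given as a rotation vector (axis times angle).
In Python, from plant import get_state, snapshot, finish_job gives the robot as it stands.
- The arm moves only by the tool arm_command, never from a script. Its argument "plan" is a list of rows, each a list of 5 numbers: the opening, from 0 (shut) to 1 (fully open), then the shift along the tool's x, y, z in units of 30 mm (1.0 is 30 mm), then the turn about the tool's z in degrees. In form: [[fingers, tx, ty, tz, turn], ...]. A call has 1 to 20 rows; each row is the pose to reach, as a shift and turn from the pose commanded when the call began, along the tool's axes at that moment; what a row does not reach only later rows make up. A row lasts 1/8 s, in which the tool goes at most 62.5 mm and 10.7 degrees, less where a joint would pass 70% of its speed; a pose out of reach is approached as far as the arm can. A call with a gripper value outside its range is refused whole. The fingers move at their own pace and stop on an object; "force" is the grip in N (left out, the last holds). Time passes only in rows, so rows that repeat a pose let the fingers close. It gives the time, the measured TCP pose, the force, the opening and the grip force at its end, in the units of the state.
- get_state(): the state, without advancing time (a new reading comes with each control period).
- snapshot(name): name is "scene" or "top" or "wrist"; returns a dict with "frame" (384x512x3 uint8, red, green, blue), "range_z" (384x512 float32, m along the optical axis (not along the pixel's ray), 0 where there is no reading), "intrinsics" (3x3 intrinsics, pixels), "distortion" ([k1, k2, p1, p2, k3] as OpenCV has them; the pictures are not rectified), "R" (3x3) and "t" (3): a world point X has camera coordinates R X + t; the wrist camera has in their place "mount" (4x4, takes a point from camera to tool coordinates, whose origin is the TCP and whose axes are the flange's). Camera axes: x right, y down, z forward; pixel columns grow to the right and rows downward; lengths in m; the calibration is good to about 2 mm. A picture is of the moment at which its call begins: read the wrist's pose just before it.
- finish_job(): hands the job in; it is judged then, once.
The state is a dict: "time": time; "joint_positions": joint angles; "joint_velocities": joint speeds; "joint_torque": joint torques, N m; "tool_pos": TCP position; "eef_rot": TCP orientation; "wrist_force": force on the tool from outside, world axes, zero at the start; "wrist_torque": the same for the moment, N m; "opening": finger opening in m; "gripper_force": force on a finger pad.
Only numpy, scipy, OpenCV 4.12 (cv2) and the standard library are available. Lean on these libraries where they do the work, as an engineer would, in place of code of your own. Each camera call takes 0.05 s, during which the arm holds its last target. There are 200 camera calls.

## Working session

There is one attempt and no reset: what is moved stays moved. The work goes in short steps, Python scripts to look and compute and a tool call to move; the robot and the scene stay as the last step left them, time stands still between calls to the robot, and variables do not carry over. Pictures are saved under pics/ and viewed, at most 10 in all, crops included, and the job is handed in when it is done.

Besides the shell and the picture viewer there is one more tool, called after "Request:" as a command line: name --pt "numbers of a row" for each row, then --argument value for the rest. arm_command: Moves the arm, as the interface text tells. Its arguments: {"type":"object","properties":{"plan":{"type":"array"},"force":{"type":"number"}},"required":["plan"]}

```bash
mkdir -p pics; cat > h.py <<'E'
import numpy as np, cv2
from scipy.spatial.transform import Rotation as Ro
from plant import get_state, snapshot
def cloud(s, st=None):
    K=s["intrinsics"]; h,w=s["range_z"].shape
    u,v=np.meshgrid(np.arange(w),np.arange(h))
    p=cv2.undistortPoints(np.stack([u,v],-1).reshape(-1,1,2).astype(np.float64),K,np.array(s["distortion"])).reshape(h,w,2)
    z=s["range_z"].astype(float)
    P=np.concatenate([p*z[...,None],z[...,None]],-1)
    if "mount" in s:
        M=np.array(s["mount"]); P=P@M[:3,:3].T+M[:3,3]
        R=Ro.from_rotvec(st["eef_rot"]).as_matrix(); W=P@R.T+np.array(st["tool_pos"])
    else: W=(P-np.array(s["t"]))@np.array(s["R"])
    W[z==0]=np.nan
    return W
def save(n,im): cv2.imwrite(f"pics/{n}.png",im[...,::-1])
E
python3 - <<'E'
from h import *
st=get_state(); print({k:np.round(v,3) for k,v in st.items()})
a=snapshot("top"); b=snapshot("scene")
save("top",a["frame"]); save("scene",b["frame"])
np.savez("top.npz",W=cloud(a),f=a["frame"])
E
```

```text
{'time': np.float64(0.0), 'joint_positions': array([-1.319,  0.435,  0.025,  1.574, -0.012,  1.134, -0.075]), 'joint_velocities': array([-0.001,  0.   ,  0.002,  0.   , -0.001, -0.002,  0.001]), 'joint_torque': array([-1.0000e-03, -6.7048e+01,  1.0250e+00, -3.1621e+01,  1.5000e-02,
        1.2000e-02,  0.0000e+00]), 'tool_pos': array([0.217, 0.586, 0.404]), 'eef_rot': array([-5.540e-01, -3.092e+00,  2.000e-03]), 'wrist_force': array([-0.039, -0.227,  0.35 ]), 'wrist_torque': array([-0.007,  0.01 , -0.019]), 'gripper_force': np.float64(0.0), 'opening': np.float64(0.086)}
```

View pics/top.png

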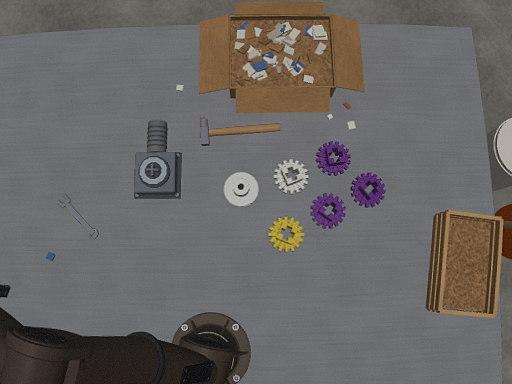

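View pics/scene.png

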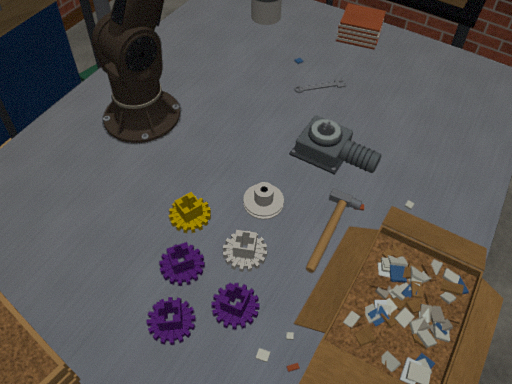

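The top view shows the white gear at about (291,176), the pulley at (241,189), and the gearbox spindle at (153,171). There are purple gears at (333,157), (328,210) and (368,190), and a yellow one at (286,234).

```bash
python3 - <<'E'
from h import *
d=np.load("top.npz"); W=d["W"]; f=d["f"].astype(int)
def rep(n,u,v,r,zlo,zhi):
    P=W[v-r:v+r,u-r:u+r].reshape(-1,3); P=P[(P[:,2]>zlo)&(P[:,2]<zhi)]
    (c,s,a)=cv2.minAreaRect((P[:,:2]*1000).astype(np.float32)); print(n,len(P),np.round(P.mean(0),3),np.round(c),np.round(s),round(a,1))
rep("gear hub",291,176,14,.045,.075); rep("gear all",291,176,20,.01,.08)
rep("pulley",241,189,20,.01,.08)
rep("flange",153,171,22,.063,.076);rep("collar",153,171,22,.077,.09); rep("spl",153,171,22,.093,.12)
rep("box",157,174,28,.03,.076)
rep("p1",333,157,18,.01,.08);rep("p2",328,210,18,.01,.08);rep("yel",286,234,18,.01,.08)
R=Ro.from_rotvec(get_state()["eef_rot"]).as_matrix(); print(R.round(3))
E
```

```text
gear hub 173 [ 0.546 -0.262  0.057] [ 546. -263.] [52. 51.] 23.0
gear all 709 [ 0.543 -0.261  0.028] [ 546. -263.] [107. 109.] 59.4
pulley 916 [ 0.506 -0.104  0.028] [ 509. -103.] [108. 108.] 0.0
flange 441 [0.555 0.163 0.068] [564. 166.] [136. 123.] 1.6
collar 360 [0.56  0.166 0.082] [560. 167.] [83. 83.] 29.7
spl 48 [0.559 0.166 0.101] [558. 168.] [27. 28.] 49.8
box 1426 [0.56  0.161 0.06 ] [571. 166.] [131. 156.] 89.4
p1 749 [ 0.602 -0.399  0.029] [ 606. -402.] [110. 112.] 22.7
p2 756 [ 0.432 -0.374  0.028] [ 433. -377.] [110. 110.] 64.7
yel 704 [ 0.36  -0.241  0.028] [ 362. -243.] [107. 107.] 89.1
[[-0.938  0.347 -0.   ]
 [ 0.347  0.938 -0.001]
 [-0.    -0.001 -1.   ]]
```

Request:
arm_command --pt "1 -1 -0.6 0 0" --pt "1 -2.6 -1.5 0 0" --pt "1 -4.4 -2.6 0 0" --pt "1 -6.2 -3.7 0 0" --pt "1 -8 -4.7 0 0" --pt "1 -9.8 -5.8 0 0" --pt "1 -11.6 -6.8 0 0" --pt "1 -13.4 -7.9 0 0" --pt "1 -14.8 -8.7 0 0" --pt "1 -15.6 -9.2 0 0" --pt "1 -15.6 -9.2 0 0" --pt "1 -15.6 -9.2 0 0"

```text
time: 1.6
tool_pos: [0.5596, 0.1655, 0.4044]
eef_rot: [-0.553, -3.091, -0.0]
wrist_force: [-0.8, 0.4, -0.0]
opening: 0.0856
gripper_force: 0.0
```

```bash
python3 - <<'E'
from h import *
st=get_state(); print(st["time"],st["tool_pos"],st["eef_rot"],st["wrist_force"])
a=snapshot("wrist"); save("w1",a["frame"]); W=cloud(a,st); np.savez("w1.npz",W=W,f=a["frame"])
def sel(zlo,zhi,n):
    P=W.reshape(-1,3); P=P[(P[:,2]>zlo)&(P[:,2]<zhi)&(np.hypot(P[:,0]-.56,P[:,1]-.166)<.08)]
    if len(P)<5: print(n,len(P));return P
    c,s,g=cv2.minAreaRect((P[:,:2]*1000).astype(np.float32)); print(n,len(P),np.round(c,1),np.round(s),round(g,1)); return P
sel(.078,.09,"collar")
for lo,hi in((.092,.12),(.100,.12)):
    P=sel(lo,hi,"spl")
    if len(P)>20:
        q=P[:,:2]-P[:,:2].mean(0); 
        c=np.array(cv2.minEnclosingCircle((P[:,:2]*1000).astype(np.float32))[0])/1000; print("c",c,P[:,:2].mean(0))
        q=P[:,:2]-c; z=(q[:,0]+1j*q[:,1]); print("cross angle",np.degrees(np.angle((z**4).sum()))/4)
E
```

```text
1.6 [0.55958663 0.16545855 0.40435791] [-5.53097038e-01 -3.09149099e+00 -3.28940732e-04] [-0.75320358  0.40685061 -0.04590042]
collar 3081 [560.7 168.2] [84. 84.] 89.0
spl 444 [560.  167.8] [29. 29.] 44.2
c [0.56013721 0.16802551] [0.5587047  0.16858522]
cross angle -0.6385426065517806
spl 240 [559.9 168.2] [24. 23.] 48.2
c [0.55937878 0.1673436 ] [0.55959965 0.16836864]
cross angle -0.5185032271523876
```

View pics/w1.png

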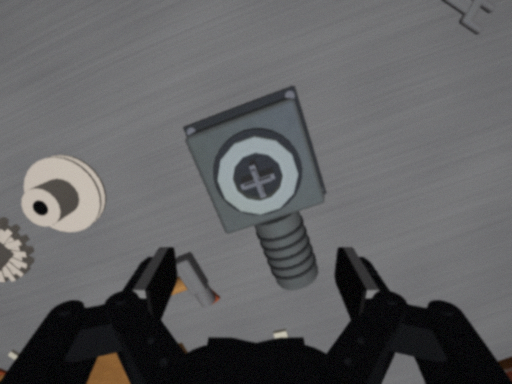

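The wrist view shows the collar centred at (258,175) with the spline cross aligned to the box. The seat is at about (0.560, 0.168) with yaw about 0. Next I move over the gear, turning −43° and lowering.

Request:
arm_command --pt "1 -0.3 -1 0 -5" --pt "1 -0.8 -2.6 0.2 -10" --pt "1 -1.5 -4.4 0.6 -16" --pt "1 -2.1 -6.2 1 -22" --pt "1 -2.7 -8 1.4 -28" --pt "1 -3.3 -9.8 1.8 -33" --pt "1 -3.9 -11.6 2.3 -38" --pt "1 -4.3 -12.9 2.7 -42" --pt "1 -4.5 -13.6 3 -43.3" --pt "1 -4.5 -13.6 3 -43.3" --pt "1 -4.5 -13.6 3 -43.3"

```text
time: 3.02
tool_pos: [0.5456, -0.2628, 0.3149]
eef_rot: [-0.628, 3.078, 0.002]
wrist_force: [-0.6, 0.6, -0.8]
opening: 0.0853
gripper_force: 0.0
```

```bash
python3 - <<'E'
from h import *
st=get_state(); print(st["time"],st["tool_pos"],st["eef_rot"],st["wrist_force"])
R=Ro.from_rotvec(st["eef_rot"]).as_matrix()
a=snapshot("wrist"); save("w2",a["frame"]); W=cloud(a,st)
P=W.reshape(-1,3); P=P[(P[:,2]>.05)&(P[:,2]<.07)&(np.hypot(P[:,0]-.546,P[:,1]+.263)<.045)]
c,s,g=cv2.minAreaRect((P[:,:2]*1000).astype(np.float32)); print(len(P),np.round(c,1),np.round(s),g,P[:,2].mean())
q=P[:,:2]-np.array(c)/1000; 
print("tool y ang",np.degrees(np.arctan2(R[1,1],R[0,1])))
d=np.array([c[0]/1000,c[1]/1000,st["tool_pos"][2]])-st["tool_pos"]; print("delta tool mm",R.T@d*1000)
E
```

```text
3.025 [ 0.54557008 -0.26276466  0.31494238] [-6.28238190e-01  3.07751147e+00  1.61748742e-03] [-0.63733071  0.59836297 -0.75061655]
2344 [ 547.7 -262.5] [53. 52.] 21.596967697143555 0.05903665739101876
tool y ang 113.07550388932982
delta tool mm [-2.02467927e+00 -6.12255094e-01  1.08717791e-03]
```

View pics/w2.png

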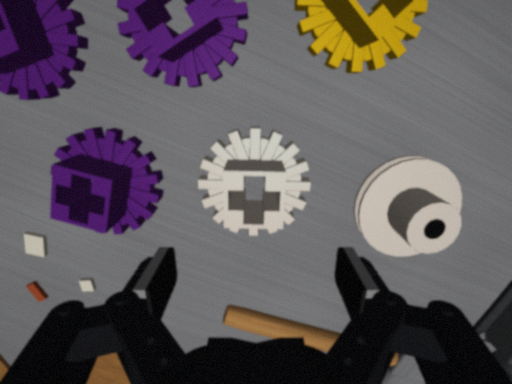

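The wrist view shows the gear hub at (254,198), square to the fingers and centred between them, with the pulley clear at (410,205). I descend and grip.

Request:
arm_command --force 110 --pt "1 -0.07 0 0.7 1" --pt "1 -0.07 0 1.7 1" --pt "1 -0.07 0 2.7 1" --pt "1 -0.07 0 3.5 1" --pt "1 -0.07 0 3.95 1" --pt "1 -0.07 0 3.95 1" --pt "0 -0.07 0 3.95 1" --pt "0 -0.07 0 3.95 1" --pt "0 -0.07 0 3.95 1" --pt "0 -0.07 0 3.95 1" --pt "0 -0.07 0 3.95 1" --pt "0 -0.07 0 3.95 1" --pt "0 -0.07 0 3.95 1" --pt "0 -0.07 0 3.95 1"

```text
time: 4.82
tool_pos: [0.5474, -0.2643, 0.1977]
eef_rot: [-0.598, 3.082, -0.002]
wrist_force: [-0.0, 0.4, 6.8]
opening: 0.0507
gripper_force: 115.1
```

Request:
arm_command --pt "0 0 0 -0.6 0" --pt "0 0 0 -1.6 0" --pt "0 0 0 -2.8 0" --pt "0 -0.2 0.5 -4 2" --pt "0 -0.7 1.6 -5 4" --pt "0 -1.4 3.2 -5.4 7" --pt "0 -2.1 4.9 -5.4 10" --pt "0 -2.9 6.6 -5.4 13" --pt "0 -3.6 8.3 -5.4 16" --pt "0 -4.4 10 -5.4 19" --pt "0 -5 11.5 -5.4 21" --pt "0 -5.5 12.6 -5.4 22" --pt "0 -5.8 13.2 -5.4 22" --pt "0 -5.8 13.2 -5.4 22" --pt "0 -5.8 13.2 -5.4 22"

```text
time: 6.7
tool_pos: [0.5603, 0.1663, 0.3584]
eef_rot: [0.004, 3.141, -0.002]
wrist_force: [-0.3, -0.4, -3.5]
opening: 0.0507
gripper_force: 114.8
```

```bash
python3 - <<'E'
from h import *
st=get_state(); print(st["time"],st["tool_pos"],st["eef_rot"],st["wrist_force"],st["opening"])
R=Ro.from_rotvec(st["eef_rot"]).as_matrix(); print(R.round(3))
a=snapshot("wrist"); W=cloud(a,st)
b=snapshot("top"); T=cloud(b)
x,y,z=st["tool_pos"]; im=np.hstack([a["frame"][100:384,60:452],cv2.resize(b["frame"][110:235,95:215],(392,284*1))]); save("w3",im)
for W in (W,T):
    P=W.reshape(-1,3); hz=z-.155-.043+.06
    for lo,hi in((hz-.012,hz+.008),(z-.2,z-.17)):
        Q=P[(P[:,2]>lo)&(P[:,2]<hi)&(np.hypot(P[:,0]-x,P[:,1]-y)<(.036 if lo>z-.16 else .065))]
        if len(Q)>10:
            c,s,g=cv2.minAreaRect((Q[:,:2]*1000).astype(np.float32)); print(len(Q),np.round(c,1),np.round(s),round(g,1),Q.mean(0).round(4))
E
```

```text
6.7 [0.560276   0.16634632 0.35842617] [ 4.00552394e-03  3.14149778e+00 -1.79462231e-03] [-0.29403292 -0.4334487  -3.46856246] 0.0506745156885691
[[-1.     0.003  0.   ]
 [ 0.003  1.    -0.001]
 [-0.    -0.001 -1.   ]]
10207 [561.3 166.3] [71. 54.] 90.0 [0.5572 0.1666 0.219 ]
11041 [544.6 167.4] [112.  80.] 88.9 [0.5367 0.167  0.1772]
64 [542.2 155. ] [18. 47.] 4.1 [0.5408 0.1544 0.2183]
319 [553.8 143.9] [ 66. 111.] 72.9 [0.5393 0.145  0.176 ]
```

View pics/w3.png

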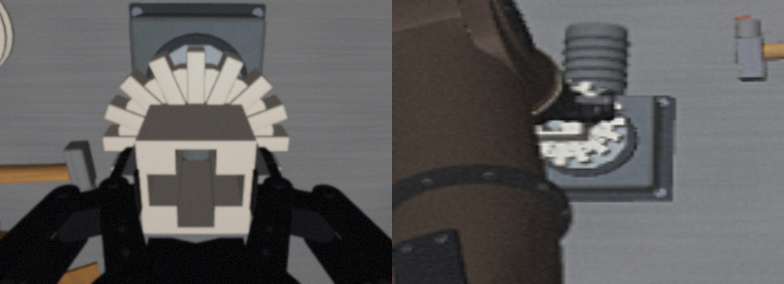

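The crop shows the gear held level and square, with the bore cross aligned over the box. The axes match within 2 mm. I lower it onto the splines.

Request:
arm_command --pt "0 0 0.05 0.4 0" --pt "0 0 0.05 1 0" --pt "0 0 0.05 1.5 0" --pt "0 0 0.05 1.8 0" --pt "0 0 0.05 2 0" --pt "0 0 0.05 2.2 0" --pt "0 0 0.05 2.4 0" --pt "0 0 0.05 2.4 0" --pt "0 0 0.05 2.4 0"

```text
time: 7.92
tool_pos: [0.5602, 0.1699, 0.2865]
eef_rot: [0.001, 3.141, 0.0]
wrist_force: [-0.1, 0.6, -2.7]
opening: 0.0505
gripper_force: 114.8
```

Request:
arm_command --pt "0 0 -0.05 0.1 0" --pt "0 0 -0.05 0.2 0" --pt "0 0 -0.05 0.3 0" --pt "0 0 -0.05 0.4 0" --pt "0 0 -0.05 0.5 0" --pt "0 0 -0.05 0.6 0" --pt "0 0 -0.05 0.6 0" --pt "0 0 -0.05 0.6 0"

```text
time: 8.93
tool_pos: [0.5601, 0.1682, 0.2689]
eef_rot: [0.001, 3.141, 0.0]
wrist_force: [-2.4, -1.2, 6.9]
opening: 0.0505
gripper_force: 116.0
```

Request:
arm_command --pt "0 0 0 0.04 0" --pt "0 0 0 0.08 0" --pt "0 0 0 0.12 0" --pt "0 0 0 0.12 0" --pt "0 0 0 0.12 0"

```text
time: 9.55
tool_pos: [0.56, 0.1681, 0.2676]
eef_rot: [0.001, 3.14, 0.001]
wrist_force: [-13.0, -3.2, 32.5]
opening: 0.0506
gripper_force: 119.1
```

The force jumped past the collar friction at the expected height, so the gear is home. I ease off, release and retreat.

Request:
arm_command --pt "0 0 0 -0.1 0" --pt "0 0 0 -0.1 0" --pt "1 0 0 -0.1 0" --pt "1 0 0 -0.1 0" --pt "1 0 0 -0.1 0" --pt "1 0 0 -0.1 0" --pt "1 0 0 -0.1 0" --pt "1 0 0 -0.1 0" --pt "1 0 0 -0.6 0" --pt "1 0 0 -1.6 0" --pt "1 0 0 -2.8 0" --pt "1 0 0 -4 0" --pt "1 0 0 -4.5 0" --pt "1 0 0 -4.5 0" --pt "1 0 0 -4.5 0"

```text
time: 11.42
tool_pos: [0.5597, 0.1682, 0.3984]
eef_rot: [-0.001, -3.14, 0.001]
wrist_force: [-0.6, 0.5, -0.2]
opening: 0.0853
gripper_force: 0.0
```

```bash
python3 - <<'E'
from h import *
st=get_state(); print(st["time"],st["tool_pos"],st["wrist_force"],st["opening"])
a=snapshot("wrist"); W=cloud(a,st); save("w4",a["frame"])
P=W.reshape(-1,3)
for lo,hi in((.12,.14),(.08,.095)):
    Q=P[(P[:,2]>lo)&(P[:,2]<hi)&(np.hypot(P[:,0]-.56,P[:,1]-.168)<.065)]
    c,s,g=cv2.minAreaRect((Q[:,:2]*1000).astype(np.float32)); print(len(Q),np.round(c,1),np.round(s),round(g,1),np.median(Q[:,2]))
    A=np.c_[Q[:,:2]-Q[:,:2].mean(0),np.ones(len(Q))]; print(np.linalg.lstsq(A,Q[:,2],rcond=None)[0].round(3))
E
```

```text
11.425 [0.55965442 0.16823946 0.398419  ] [-0.59519923  0.53815568 -0.2086668 ] 0.08529153733757479
2162 [560.5 169.3] [52. 53.] 89.9 0.12972129714866112
[0.007 0.001 0.129]
4211 [560.4 169.4] [110. 110.] 57.0 0.08761133142111438
[0.001 0.001 0.087]
```

View pics/w4.png

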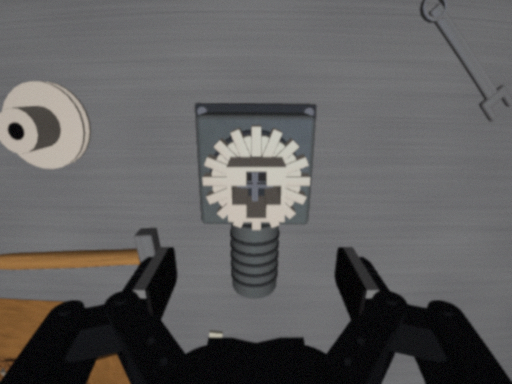

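The gear sits on the spindle at (256,185), with the splines visible in its bore. Its hub top is at 0.130 m and its rim at 0.088 m, so it is home and level, and the gripper is clear.

```bash
python3 -c "
from plant import finish_job; print(finish_job())"
```

```text
the job is handed in; nothing more can be done
None
```

The drive gear is on the splined spindle, pushed fully home with the collar down and released; the pulley was left alone, and I handed the job in at about 11.5 s (no verdict was returned).

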